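# Slacken the wing plug of unknown thread on the kitchen gas block

### The job

On the steel gas block on the counter, slacken the brass wing plug (the butterfly-shaped one) by about a quarter turn and let go of it. Nobody knows whether its thread is right- or left-handed, so try it and feel which way gives: one way it is hard tight. Leave the round handwheel and the lever tap beside it as they are.

Things in the scene. Friction and masses are not known exactly. Their poses are not given: they have to be found in the camera images.
- wing_grip (a point): Grip point of the wing plug: an upright brass butterfly nut, 60 mm long, 12 thick, 32 tall, on a round brass body 40 mm across. The point is on the turning axis, mid-thickness, 10 mm below the wings' top, 22 above their lower edge, 30 above the body, 113 above the counter. x runs along the wings, y across them (pinch this way), z up; it turns with them. Only the wings turn; it does not rise.
- wing (a joint): Turn of the wing plug, rad: 0 at the start, positive = anticlockwise from above. The thread's hand changes from run to run with no outward sign. The tight way it has 0.07 rad of play, then is solid (yields some 0.01 rad per N m); the other way it turns stiffly and evenly (0.12 N m), stays where left, and ends at a hard stop at 1.75 rad.
- wheel_rim (a point): Point on the rim of the round brass handwheel: a knobbly disc 54 mm across, 16 thick, its top 111 mm above the counter. The point is 25 mm from the wheel's axis along its -x and turns with it. Wheel, wing plug and lever tap stand in a row, 140 mm apart, in any order, on a fixed steel block 400 x 70 x 45 mm.
- lever_tip (a point): Free end of the flat brass lever of the third tap, on the same block: 14 mm wide, one-sided, reaching 67 mm from its axis, its top 103 mm above the counter. The point is 60 mm from the lever's axis along its -x; the lever points roughly towards the robot.

How it is judged:
By the outcome, as a careful person would: the job done as asked, in the order asked, and still so for the second after the job is handed in, with the robot touching nothing.
It also fails if it takes over 32 s, if anything falls off the work surface, if the arm or the gripper's body presses on something with over 40 N, if the wrist force passes 120 N, or if a joint passes its speed limit or range.

### The arm

A 6-joint arm with a two-finger parallel gripper is mounted at the origin on the work surface. World frame = base frame: x ahead of the robot, y to its left, z up, the work surface at z = 0. Lengths are in m, angles in rad, forces in N, time in s.
With the tool pointing down it reaches from about 0.225 to 0.875 m from the base axis. Payload 3.4 kg.
Tool frame: the origin (TCP) lies midway between the tips of the shut fingers; the grasp point (between the pads) lies 19 mm behind it (pinch_z is the distance from the TCP to the grasp point, in m); z points along the fingers, y is the line along which they close (so a half turn about z gives the same grasp; the last joint's range is limited). The gripper opens to 85 mm and grips with 20 to 120 N. Pads are 22 mm wide; open, the fingers measure 114 mm over their backs; the gripper's body (76 mm by 85 mm) begins 54 mm behind the grasp point. The pads swing forward as they close: fully open they stand 13 mm farther back than shut.
Start: joints at [-1.349, 0.276, 1.505, -0, 1.361, -0.121], TCP at [0.193, -0.542, 0.231] pointing down, gripper open.
Joint ranges: [-2.89, 2.89], [-0.75, 2.08], [0.22, 2.7], [-1.18, 4.32], [0.11, 2.71], [-2.7, 2.7]. Speed limits (rad/s): [2.57, 2.57, 3.14, 3.14, 3.14, 3.14].

### API

Orientations are given as a unit quaternion [w, x, y, z].
In Python, from rig import get_state, get_image, sign_off, pinch_z gives the robot as it stands.
- The arm moves only by the tool send_rows, never from a script. Its argument "steps" is one flat list of numbers, 5 for each row, row after row: the gripper's target within -1 to 1 (fully open at 1, half-way at 0, shut at -1), then the shift along the tool's x, y, z in cm, then the turn about the tool's z in degrees. In form: [gripper, x, y, z, roll, gripper, x, y, z, roll, ...]. A call has 1 to 12 rows; each row shifts and turns the commanded pose from where the row before left it, along the tool's axes as they then stand; what a row does not reach is not made up. A row lasts 1/10 s, in which the tool goes at most 50 mm and 8.59 degrees, less where a joint would pass 70% of its speed; a pose out of reach is approached as far as the arm can. A call is refused whole if a number of a shift passes 5 or a number of a turn 8.59, either way. A call with a gripper value outside its range is refused whole. The fingers move at their own pace and stop on an object; "newtons" is the grip in N (left out, the last holds). Time passes only in rows, so rows that do not move let the fingers close. It gives the time, the measured TCP pose, the force, the opening and the grip force at its end, in the units of the state.
- get_state(): the state, without advancing time (a new reading comes with each control period).
- get_image(name): name is "side" or "top"; returns a dict with "color" (384x512x3 uint8, red, green, blue), "mtx" (3x3 intrinsics, pixels), "T" (4x4, takes a point from camera to world coordinates). Camera axes: x right, y down, z forward; pixel columns grow to the right and rows downward; lengths in m; the calibration is good to about 2 mm. A picture is of the moment at which its call begins. There is no depth.
- sign_off(): hands the job in; it is judged then, once.
The state is a dict: "clock": time; "qpos": joint angles; "qd": joint speeds; "effort": joint torques, N m; "position": TCP position; "ee_rot": TCP orientation; "contact_force": force on the tool from outside, world axes, zero at the start; "moment": the same for the moment, N m; "width": finger opening in m; "gripper_force": force on a finger pad.
Only numpy, scipy, OpenCV 4.12 (cv2) and the standard library are available. Lean on these libraries where they do the work, as an engineer would, in place of code of your own. Each camera call takes 0.05 s, during which the arm holds its last target. There are 200 camera calls.

## Working session

There is one attempt and no reset: what is moved stays moved. The work goes in short steps, Python scripts to look and compute and a tool call to move; the robot and the scene stay as the last step left them, time stands still between calls to the robot, and variables do not carry over. Pictures are saved under pics/ and viewed, at most 10 in all, crops included, and the job is handed in when it is done.

Besides the shell and the picture viewer there is one more tool, called after "Request:" in YAML: its name, and indented under it one key for each argument. send_rows: Moves the arm, as the interface text tells. Its arguments: {"type":"object","properties":{"steps":{"type":"array"},"newtons":{"type":"number"}},"required":["steps"]}

```bash
mkdir -p pics
python3 - <<'E'
from rig import *
import cv2,numpy as np
np.set_printoptions(precision=4,suppress=True)
s=get_state();print({k:s[k] for k in('clock','position','ee_rot','width','contact_force')},pinch_z)
for n in('side','top'):
    d=get_image(n);cv2.imwrite(f'pics/{n}0.png',d['color'][:,:,::-1]);np.savez(f'{n}0.npz',**d);print(n,d['mtx'],d['T'])
E
```

```text
{'clock': 0.0, 'position': array([ 0.1931, -0.541 ,  0.2304]), 'ee_rot': array([-0.0009,  0.9853,  0.1706, -0.0001]), 'width': 0.08536003103515856, 'contact_force': array([ 0.1814, -0.3907,  0.1794])} 0.0187
side [[373.818    0.     255.1414]
 [  0.     373.818  184.6447]
 [  0.       0.       1.    ]] [[-0.8857 -0.3092  0.3463  0.3082]
 [-0.4643  0.5946 -0.6564  0.4458]
 [-0.003  -0.7422 -0.6702  0.5785]
 [ 0.      0.      0.      1.    ]]
top [[484.8527   0.     252.9733]
 [  0.     484.8527 193.3508]
 [  0.       0.       1.    ]] [[-0.0154 -0.9944  0.1043  0.4448]
 [-0.9996  0.0179  0.0236  0.0174]
 [-0.0253 -0.1039 -0.9943  0.9829]
 [ 0.      0.      0.      1.    ]]
```

View pics/side0.png

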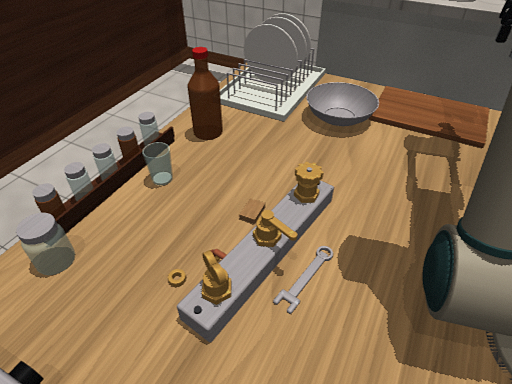

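View pics/top0.png

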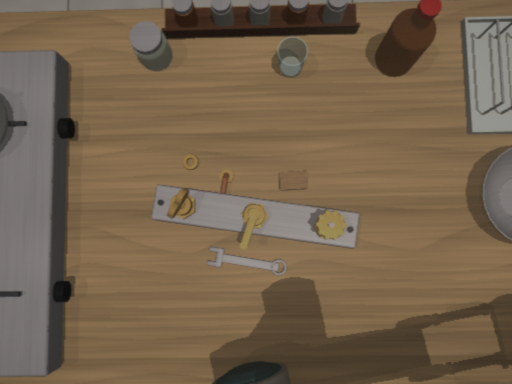

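The wing plug is at about (180,204) in the top view and (213,275) in the side view. The lever is in the middle and the wheel at the far end. I'll enlarge both views of the plug.

Run:
```python
import cv2,numpy as np
a=cv2.imread('pics/top0.png')[175:235,140:220];b=cv2.imread('pics/side0.png')[240:310,175:255]
a=cv2.resize(a,(400*2//2,300),interpolation=cv2.INTER_CUBIC);b=cv2.resize(b,(400,350),interpolation=cv2.INTER_CUBIC)
o=np.zeros((350,800,3),np.uint8);o[:300,:400]=a;o[:,400:]=b
cv2.imwrite('pics/c.png',o)
```

```text
(no output)
```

View pics/c.png

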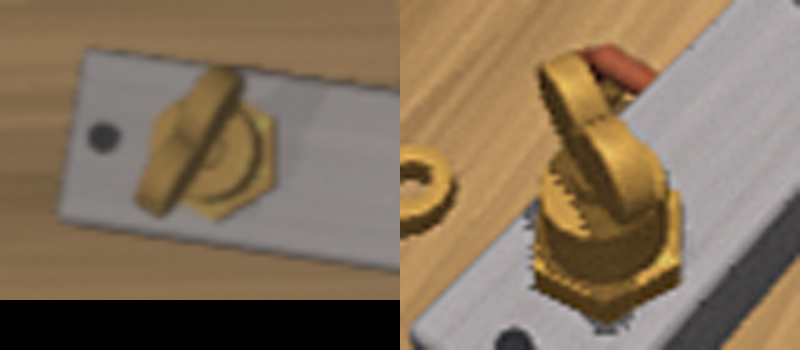

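```bash
cat > h.py <<'E'
import cv2,numpy as np
np.set_printoptions(precision=4,suppress=True)
class V:
    def __init__(s,f):
        d=np.load(f) if isinstance(f,str) else f;s.K,s.T=d['mtx'],d['T']
    def proj(s,P):
        p=(np.c_[np.atleast_2d(P),np.ones(len(np.atleast_2d(P)))]@np.linalg.inv(s.T).T)[:,:3]@s.K.T;return p[:,:2]/p[:,2:]
    def P(s):return s.K@np.linalg.inv(s.T)[:3]
    def back(s,uv,z):
        d=s.T[:3,:3]@np.linalg.solve(s.K,[*uv,1]);c=s.T[:3,3];return c+d*(z-c[2])/d[2]
def tri(a,b,p,q):
    X=cv2.triangulatePoints(a.P(),b.P(),np.array(p,float),np.array(q,float)).ravel();return X[:3]/X[3]
E
python3 - <<'E'
from h import *
t,s=V('top0.npz'),V('side0.npz')
ct=lambda x,y:(140+x/5-.4,175+y/5-.4); cs=lambda x,y:(175+(x-400)/5-.4,240+y/5-.4)
print('dip',tri(t,s,ct(190,130),cs(600,122)))
# far-left lobe top / near lobe top
print('lobe far?',tri(t,s,ct(152,200),cs(553,58)),tri(t,s,ct(222,72),cs(553,58)))
print('lobe near?',tri(t,s,ct(222,72),cs(640,130)),tri(t,s,ct(152,200),cs(640,130)))
print('body',t.back(ct(212,150),.083), t.back(ct(213,155),.060))
c=[t.back(p,.045) for p in (ct(88,48),ct(60,218))];print('block corners',c)
w=t.back((331,225.5),.111);l=t.back((255,214),.1);print('wheel',w,'lever',l)
E
```

```text
dip [0.5243 0.1746 0.1093]
lobe far? [0.5062 0.1843 0.1594] [0.546  0.1627 0.1136]
lobe near? [0.5386 0.1627 0.0869] [0.4991 0.1844 0.133 ]
body [0.5204 0.1717 0.083 ] [0.5204 0.1753 0.06  ]
block corners [array([0.5646, 0.227 , 0.045 ]), array([0.4981, 0.2376, 0.045 ])]
wheel [ 0.4759 -0.1007  0.111 ] lever [0.4995 0.0352 0.1   ]
```

Run:
```python
from h import *
rows=[]
for yaw in(-18,-24,-30):
  o=[]
  for n,(x0,y0) in(('top',(140,170)),('side',(170,240))):
    v=V(n+'0.npz');im=cv2.imread(f'pics/{n}0.png')[y0:y0+70,x0:x0+100];im=cv2.resize(im,None,fx=4,fy=2.8,interpolation=cv2.INTER_CUBIC) if 0 else cv2.resize(im,(400,280),interpolation=cv2.INTER_CUBIC)
    a=np.radians(yaw);c=np.array([.522,.173]);ux=np.array([np.cos(a),np.sin(a)]);uy=np.array([-ux[1],ux[0]])
    f=lambda P:((v.proj(P)-[x0-.5,y0-.5])*4).astype(int)
    # lobes: ellipses in x-z plane at y=+-6, centres x=+-15
    th=np.linspace(0,2*np.pi,40)
    for y,col in((-.006,(255,0,0)),(.006,(0,0,255))):
      for sx in(-1,1):
        P=np.array([[*(c+ux*(sx*.016+.014*np.cos(q))+uy*y),.107+.016*np.sin(q)] for q in th]);cv2.polylines(im,[f(P)],True,col,1)
    P=np.array([[*(c+.02*np.array([np.cos(q),np.sin(q)])),.083] for q in th]);cv2.polylines(im,[f(P)],True,(0,255,0),1)
    o.append(im)
  rows.append(cv2.resize(np.hstack(o),(570,200)))
cv2.imwrite('pics/o1.png',np.vstack(rows))
```

```text
(no output)
```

View pics/o1.png

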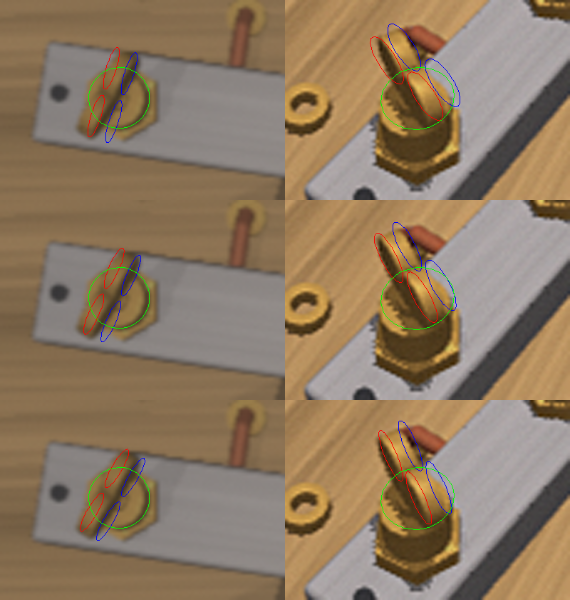

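The overlays suggest a yaw of about -28°, with the centre 3–4 mm further in +y. I'll refine once.

```bash
cat > ov.py <<'E'
from h import *
def ov(cases,out,src='0'):
  rows=[]
  for x,y_,yaw in cases:
    o=[]
    for n,(x0,y0) in(('top',(150,182)),('side',(185,240))):
      v=V(n+src+'.npz');im=cv2.imread(f'pics/{n}{src}.png')[y0:y0+48,x0:x0+66] if n=='top' else cv2.imread(f'pics/{n}{src}.png')[y0:y0+66,x0:x0+66]
      im=cv2.resize(im,None,fx=6,fy=6,interpolation=cv2.INTER_CUBIC)
      a=np.radians(yaw);c=np.array([x,y_]);ux=np.array([np.cos(a),np.sin(a)]);uy=np.array([-ux[1],ux[0]])
      f=lambda P:((v.proj(P)-[x0-.5,y0-.5])*6).astype(int)
      th=np.linspace(0,2*np.pi,40)
      for y,col in((-.006,(255,0,0)),(.006,(0,0,255))):
        for sx in(-1,1):
          P=np.array([[*(c+ux*(sx*.016+.014*np.cos(q))+uy*y),.107+.016*np.sin(q)] for q in th]);cv2.polylines(im,[f(P)],True,col,1)
      P=np.array([[*(c+.02*np.array([np.cos(q),np.sin(q)])),.083] for q in th]);cv2.polylines(im,[f(P)],True,(0,255,0),1)
      o.append(im[:288] )
    rows.append(np.hstack(o))
  cv2.imwrite(out,np.vstack(rows))
E
python3 -c "
from ov import *
ov([(.521,.176,-26),(.521,.176,-32)],'pics/o2.png')"
```

```text
(no output)
```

View pics/o2.png

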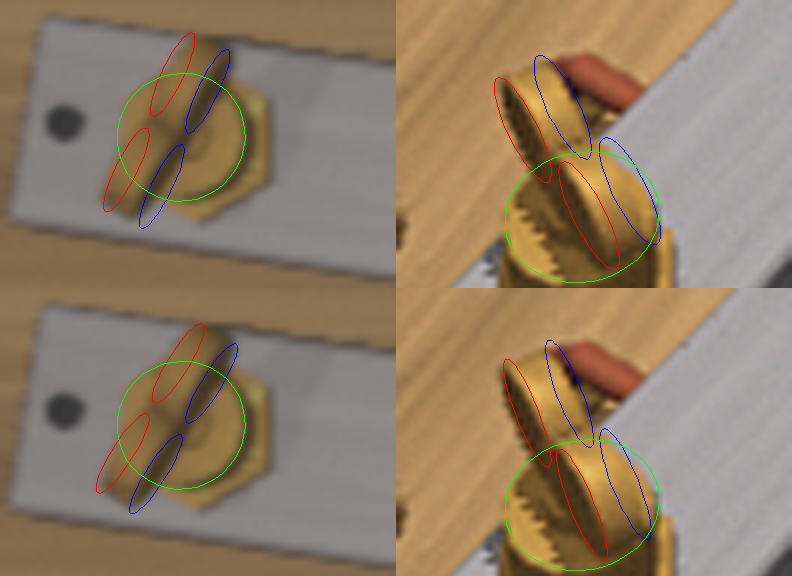

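Request:
send_rows:
  steps: [1,3.43,-3.53,0,0,1,3.43,-3.53,0,0,1,3.43,-3.53,0,0,1,3.43,-3.53,0,0,1,3.43,-3.53,0,0,1,3.43,-3.53,0,0,1,3.43,-3.53,0,0,1,3.43,-3.53,0,0,1,3.43,-3.53,0,0,1,3.43,-3.53,0,0,1,3.43,-3.53,0,0,1,3.43,-3.53,0,0]
  newtons: 40

```text
clock: 1.3
position: [0.4387, -0.0022, 0.2312]
ee_rot: [0.0, 0.985, 0.171, 0.0]
contact_force: [0.1, -0.3, -0.4]
width: 0.0856
gripper_force: 0.0
```

Request:
send_rows:
  steps: [1,3.43,-3.53,0,0,1,3.43,-3.53,0,0,1,3.43,-3.53,0,0,1,3.43,-3.53,0,0,1,0,0,0,-8.5,1,0,0,0,-8.5,1,0,0,0,-8.5,1,0,0,0,-8.5,1,0,0,0,-8.5,1,0,0,0,-8.5,1,0,0,0,-8.5,1,0,0,0,-8.5]

```text
clock: 2.5
position: [0.5199, 0.1748, 0.2308]
ee_rot: [-0.0, 0.719, 0.695, -0.001]
contact_force: [0.1, 0.1, -0.7]
width: 0.0853
gripper_force: 0.0
```

Request:
send_rows:
  steps: [1,0,0,0,-8.5,1,0,0,0,-8.5,1,0,0,0,-8.5,1,0,0,0,-8.5,1,0,0,0,-8.5,1,0,0,0,-8.5,1,0,0,0,-8.5,1,0,0,0,-4,1,0,0,0,0,1,0,0,0,0]

```text
clock: 3.5
position: [0.5201, 0.1748, 0.231]
ee_rot: [-0.0, 0.25, 0.968, -0.0]
contact_force: [0.1, 0.2, 0.1]
width: 0.0853
gripper_force: 0.0
```

```bash
cat > st.py <<'E'
from rig import *
from h import *
from scipy.spatial.transform import Rotation as R
s=get_state();q=s['ee_rot'];r=R.from_quat(np.r_[q[1:],q[0]]).as_matrix()
ya=np.degrees(np.arctan2(r[1,1],r[0,1]))
print(s['clock'],s['position'],'tool y angle',ya,'z',r[:,2],'q6',s['qpos'][5],'w',s['width'],s['gripper_force'],'F',s['contact_force'],'M',s['moment'])
t=np.array([.521,.1745,.094]);print('to target, tool axes cm',100*r.T@(t-s['position']),'roll', -(62-ya))
E
python3 st.py
```

```text
3.5 [0.5201 0.1748 0.231 ] tool y angle 61.05369539697448 z [-0.0007 -0.0002 -1.    ] q6 -0.8681189421175204 w 0.08530060426536785 0.0 F [0.0971 0.158  0.0624] M [ 0.061  -0.0473 -0.0194]
to target, tool axes cm [-0.1006  0.0254 13.6961] roll -0.9463046030255171
```

Request:
send_rows:
  steps: [1,-0.1,0,4,-1,1,0,0,4,0,1,0,0,3,0,1,0,0,2,0,1,0,0,0.6,0,1,0,0,0,0,1,0,0,0,0]

```text
clock: 4.2
position: [0.5222, 0.1745, 0.0963]
ee_rot: [0.001, 0.241, 0.971, 0.0]
contact_force: [-0.1, -0.4, 0.2]
width: 0.0854
gripper_force: 0.0
```

```bash
python3 st.py
python3 - <<'E'
from rig import *
import cv2,numpy as np
o=[]
for n,(x0,y0) in(('top',(130,165)),('side',(160,210))):
    d=get_image(n);im=np.ascontiguousarray(d['color'][:,:,::-1]);np.savez(f'{n}1.npz',**d);cv2.imwrite(f'pics/{n}1.png',im)
    o.append(cv2.resize(im[y0:y0+100,x0:x0+100],(400,400),interpolation=cv2.INTER_CUBIC))
cv2.imwrite('pics/g.png',np.hstack(o))
E
```

```text
4.2 [0.5222 0.1745 0.0963] tool y angle 62.11862935272532 z [ 0.0021  0.0003 -1.    ] q6 -0.8878717886193247 w 0.08539732573004807 0.0 F [-0.1469 -0.4357  0.2311] M [ 0.0419 -0.03    0.0257]
to target, tool axes cm [ 0.1031 -0.0594  0.233 ] roll 0.11862935272532127
```

View pics/g.png

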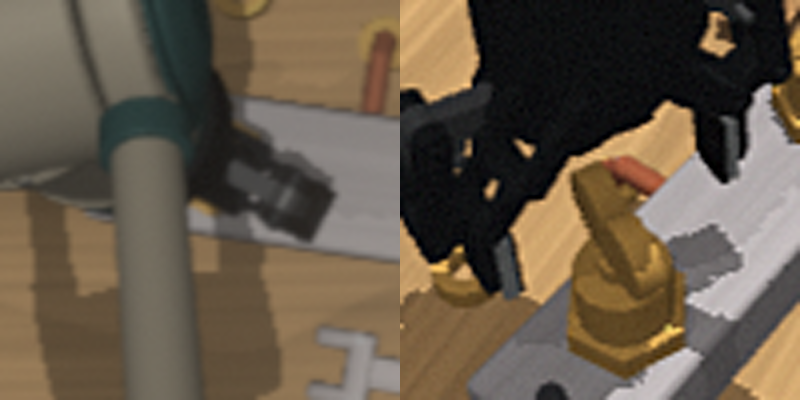

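The fingers straddle the wing, at about (508,285) and (725,165), with the wing midway at (615,220). I'll close gently.

Request:
send_rows:
  steps: [0,0,0,0.1,0,-0.5,0,0,0.1,0,-0.7,0,0,0,0,-0.8,0,0,0,0,-0.9,0,0,0,0,-1,0,0,0,0,-1,0,0,0,0,-1,0,0,0,0]
  newtons: 25

```text
clock: 5.1
position: [0.5215, 0.1752, 0.0934]
ee_rot: [0.0, 0.241, 0.971, 0.001]
contact_force: [1.3, 5.0, -0.2]
width: 0.0117
gripper_force: 24.7
```

```bash
python3 st.py
```

```text
5.1 [0.5215 0.1752 0.0934] tool y angle 62.121215989307764 z [ 0.0008  0.0016 -1.    ] q6 -0.8882678124578309 w 0.011740746432153712 24.741301238536835 F [ 1.267   5.0229 -0.2103] M [ 0.7931 -0.0584 -0.0698]
to target, tool axes cm [ 0.0132 -0.0915 -0.0604] roll 0.121215989307764
```

Request:
send_rows:
  steps: [-1,0,0.1,0,0,-1,0,0,0,-3,-1,0,0,0,-3,-1,0,0,0,-2,-1,0,0,0,0,-1,0,0,0,0]

```text
clock: 5.7
position: [0.5216, 0.1753, 0.0934]
ee_rot: [-0.0, 0.173, 0.985, 0.0]
contact_force: [-0.6, 4.4, 2.6]
width: 0.0119
gripper_force: 25.0
```

```bash
python3 st.py
```

```text
5.7 [0.5216 0.1753 0.0934] tool y angle 70.11724364222901 z [-0.  0. -1.] q6 -1.0260060593708924 w 0.011879373871276895 25.0209778547287 F [-0.5671  4.3655  2.5513] M [0.6455 0.0515 0.1311]
to target, tool axes cm [ 0.0284 -0.0967 -0.0603] roll 8.117243642229013
```

Request:
send_rows:
  steps: [-1,0,0.1,0,-3,-1,0,0,0,-3,-1,0,0,0,0]

```text
clock: 6.0
position: [0.5216, 0.1754, 0.0934]
ee_rot: [-0.0, 0.121, 0.993, -0.001]
contact_force: [-1.2, -0.2, 2.6]
width: 0.0116
gripper_force: 25.2
```

```bash
for i in 1; do python3 st.py; done
python3 - <<'E'
from rig import *
import cv2,numpy as np
d=get_image('side');im=np.ascontiguousarray(d['color'][:,:,::-1]);a=cv2.imread('pics/side1.png')
f=lambda i:cv2.resize(i[230:310,180:260],(400,400),interpolation=cv2.INTER_CUBIC)
cv2.imwrite('pics/g2.png',np.hstack([f(a),f(im)]));s=get_state();print(s['moment'],s['width'],s['effort'])
E
```

```text
6.0 [0.5216 0.1754 0.0934] tool y angle 76.14022720603627 z [-0.0008 -0.0015 -1.    ] q6 -1.1292144523306005 w 0.011609281655044889 25.211338698863983 F [-1.165  -0.1931  2.5631] M [0.2112 0.152  0.1255]
to target, tool axes cm [ 0.0341 -0.1017 -0.0608] roll 14.140227206036272
[0.1300572  0.22834057 0.12709284] 0.011800053173167645 [ -0.21208435 -39.86006498 -19.86852586  -0.08906362  -0.4329671
   0.06150263]
```

View pics/g2.png

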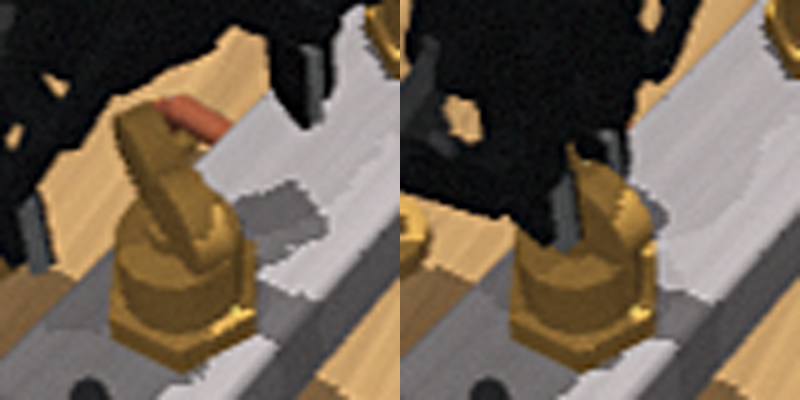

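The wing turned with the gripper: opening steady at 11.7 mm, moment about 0.125 N m, and it's well past the play. So anticlockwise is the loosening way, and I'll carry on to about 90° in total.

Request:
send_rows:
  steps: [-1,0,0,0,-7,-1,0,0,0,-7,-1,0,0,0,-7,-1,0,0,0,-7,-1,0,0,0,-7,-1,0,0,0,0]

```text
clock: 6.65
position: [0.5216, 0.1758, 0.0934]
ee_rot: [-0.0, -0.183, 0.983, -0.0]
contact_force: [-0.9, 0.2, 3.3]
width: 0.0115
gripper_force: 25.4
```

```bash
python3 st.py
```

```text
6.65 [0.5216 0.1758 0.0934] tool y angle 111.08347316253602 z [-0.0007 -0.0007 -1.    ] q6 -1.739349038400845 w 0.011462013607636636 25.377750992774963 F [-0.9416  0.1948  3.2866] M [0.158  0.2662 0.1262]
to target, tool axes cm [ 0.1018 -0.1035 -0.0602] roll 49.08347316253602
```

Request:
send_rows:
  steps: [-1,0,0,0,-7,-1,0,0,0,-7,-1,0,0,0,-7,-1,0,0,0,-7,-1,0,0,0,-7,-1,0,0,0,-6,-1,0,0,0,0,-1,0,0,0,0]

```text
clock: 7.45
position: [0.5213, 0.1762, 0.0934]
ee_rot: [-0.001, -0.514, 0.858, 0.0]
contact_force: [-2.2, 2.5, 4.4]
width: 0.0116
gripper_force: 25.6
```

```bash
python3 st.py
```

```text
7.45 [0.5213 0.1762 0.0934] tool y angle 151.8747413912205 z [-0.0012 -0.0001 -1.    ] q6 -2.4512897913131297 w 0.011578377000121763 25.554553270339966 F [-2.1689  2.4902  4.4238] M [0.3353 0.4351 0.0877]
to target, tool axes cm [ 0.1654 -0.0598 -0.0601] roll 89.87474139122051
```

Request:
send_rows:
  steps: [-0.6,0,0,0,0,0,0,0,0,0,0.6,0,0,0,0,0.6,0,0,0,0,0.6,0,0,0,0,0.6,0,0,-2,0,0.6,0,0,-4,0,0.6,0,0,-4,0,0.6,0,0,-4,0,0.6,0,0,0,0,0.6,0,0,0,0]

```text
clock: 8.55
position: [0.5223, 0.1762, 0.2341]
ee_rot: [0.001, -0.516, 0.857, -0.0]
contact_force: [0.3, -0.3, -0.2]
width: 0.0682
gripper_force: 0.0
```

```bash
python3 st.py
python3 - <<'E'
from rig import *
import cv2,numpy as np
o=[]
for n in('side','top'):
    d=get_image(n);im=np.ascontiguousarray(d['color'][:,:,::-1])
    o.append(cv2.resize(im[160:345,130:380] ,(400,296),interpolation=cv2.INTER_CUBIC))
cv2.imwrite('pics/g3.png',np.hstack(o))
E
```

```text
8.55 [0.5223 0.1762 0.2341] tool y angle 152.1255330264225 z [ 0.0022  0.0003 -1.    ] q6 -2.455802012747704 w 0.06820456080029043 0.0 F [ 0.2881 -0.2701 -0.2006] M [0.0399 0.0098 0.0146]
to target, tool axes cm [ 0.2318  0.0654 14.0125] roll 90.12553302642249
```

View pics/g3.png

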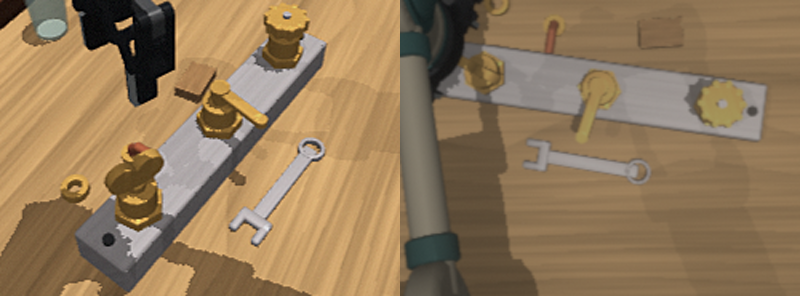

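The picture shows the wing at side-crop (135,172), turned about a quarter turn. The lever and wheel are unmoved, and the gripper is clear.

```bash
python3 -c "
from rig import *
print(sign_off())"
```

```text
the job is handed in; nothing more can be done
None
```

The wing plug gave way anticlockwise (seen from above); I turned it about 90° that way, let go and handed the job in, with the handwheel and lever left as they were.

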